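# Seat a setting plate on its three-ball kinematic base

## Task

Pick up the loose work plate and put it on the setting base, nose to nose, so that the three pairs of pins under it sit on the base's three balls and both sprung claws have snapped closed over its bevelled sides and hold it fully home and level. The base's height is whatever the last user clamped, so seat it by feel and gently: neither press hard on it nor let it slam onto the balls. Then let go, and leave the other things on the bench where they are.

Things in the scene. Friction and masses are not known exactly. Their poses are not given: they have to be found in the camera images.
- work_plate: loose grey aluminium work plate, 0.29 to 0.39 kg, 92 mm long (x), 84 mm over its bevelled sides (y); the front corners are cut off, so its -x end is a blunt nose. Origin: centre of its underside (on three rest buttons); z up. Slab from z = 5 to 21 mm; the long sides are dovetail bevels, half width 42 mm at z = 10 mm, 33 mm at the top, with a lead-in below
- plate_vice (a point): on the work plate's axis, 46 mm above its underside, in the small flat-sided setting vice that stands on it: 26 mm thick along x (take it across these faces, from above), 46 mm along y, from z = 21 to 51 mm of the plate; the ring clamped in it reaches to z = 66 mm. A good height to grip
- plate_nose (a point): middle of the work plate's nose edge, 46 mm from its origin along -x, 13 mm above its underside. Under the plate lie three pairs of steel pins (6 mm thick, axes 4 mm above the underside and 14 mm apart), each a radial V for one ball, centred 32 mm from the axis: one toward the nose, two at +60 and -60 degrees from +x
- riser: setting base, fixed: dark steel foot 112 x 100 x 10 mm, round column, and clamped on it a grey aluminium head with the plate's blunt-nosed outline, nose to -x. Origin: centre of the foot's underside, z up. Seated, the plate's origin is straight above this one, axes parallel, 3.6 mm above the head's flat top, which is 56 to 92 mm above this origin, as the last user clamped it: NOT measured
- riser_nose (a point): middle of the nose-side edge of the base's foot, 56 mm from its origin along -x, 10 mm up. On the head above are three fixed steel balls, 12 mm diameter, centres 2 mm above the head's top and 32 mm from the axis: one toward the nose, two at +60 and -60 degrees from +x. The plate comes straight down between two claws on the +y and -y sides, tips 30 mm above the head's top
- claw_left (a joint): sprung roller claw on the base's +y side, rad: 0 = at rest, swung in; grows outward; about 0.17 as the plate's widest line passes its roller, about 0.10 when closed over the seated plate. The claws meet the plate 10 mm above its seat and resist with up to about 15 N in all; from 3 mm above the seat they pull it down with up to 10 N. A plate let go before that stays up or tips
- claw_right (a joint): the same claw on the base's -y side, same values. With the springs alone the contact forces between the seated plate and the base add up to about 30 N; a push of 20 N on it is safe, 30 N and more is too hard for balls and pins (over 50 N added up)
- steel_block: bystander: square steel bench block 64 x 64 x 28 mm left of the base; origin centre of its underside
- pliers_a: bystander: small pliers with red handles, 46 x 112 x 10 mm, lying left of the base; origin centre of the underside
- loupe: bystander: black eye loupe, 39 mm wide, 30 mm high, behind and between plate and base; origin centre of its underside
Things that resemble listed ones, but are neither listed nor needed, are in the scene too. Leave any blue look-alike of the riser alone.

How it is judged:
By the outcome, as a careful person would: the job done as asked, in the order asked, and still so for the second after the job is handed in, with the robot touching nothing.
It also fails if it takes over 40 s, if anything falls off the work surface, if the arm or the gripper's body presses on something with over 40 N, if the wrist force passes 120 N, or if a joint passes its speed limit or range.

## Robot

A 6-joint arm with a two-finger parallel gripper is mounted at the origin on a cart in front of the work surface, level with it; the furniture and walls round the work are solid. World frame = base frame: x ahead of the robot, y to its left, z up, the work surface at z = 0. Lengths are in m, angles in rad, forces in N, time in s.
With the tool pointing down it reaches from about 0.35 to 0.775 m from the base axis. Payload 5.5 kg.
Tool frame: the origin (TCP) lies at the very end of the fingers, on their centre line; the grasp point (between the pads) lies 19 mm behind it; z points along the fingers, y is the direction in which the jaws open and shut (so a half turn about z gives the same grasp; the last joint's range is limited). The gripper opens to 85 mm and grips with 20 to 120 N. Pads are 22 mm wide; open, the fingers measure 114 mm over their backs; the gripper's body (76 mm by 85 mm) begins 54 mm behind the grasp point. The pads swing forward as they close: fully open they stand 13 mm farther back than shut.
Start: joints at [1.079, 0.313, 0.046, 1.304, 0, 1.431], TCP at [0.198, 0.54, 0.231] pointing down, gripper open.
Joint ranges: [-2.76, 2.76], [-0.86, 1.69], [-1.03, 1.26], [-2.2, 2.34], [-1.47, 1.5], [-3.14, 3.14]. Speed limits (rad/s): [2.57, 2.57, 3.14, 3.14, 3.14, 3.14].

## Interface

Orientations are given as a unit quaternion [w, x, y, z].
In Python, from workcell import get_state, imaging, env, spotter gives the robot as it stands.
- The arm moves only by the tool play_rows, never from a script. Its argument "moves" is a list of rows, each an object with "claw": the finger opening in cm, from 0 to 8.54; "delta_pos": the shift along the tool's x, y, z in cm, a list of three; "twist": the turn about the tool's z in degrees. A call has 1 to 12 rows; each row is the pose to reach, as a shift and turn from the pose commanded when the call began, along the tool's axes at that moment; what a row does not reach only later rows make up. A row lasts 1/8 s, in which the tool goes at most 62.5 mm and 10.7 degrees, less where a joint would pass 70% of its speed; a pose out of reach is approached as far as the arm can. A call with a gripper value outside its range is refused whole. The fingers move at their own pace and stop on an object; "force" is the grip in N (left out, the last holds). Time passes only in rows, so rows that repeat a pose let the fingers close. It gives the time, the measured TCP pose, the force and the opening at its end, in the units of the state.
- get_state(): the state, without advancing time (a new reading comes with each control period).
- imaging.read_camera(name): name is "scene" or "top" or "wrist"; returns the picture (384x512x3 uint8, red, green, blue); there is no depth.
- imaging.camera_info(name): a dict with "fx", "fy", "cx", "cy" (pixels), "world_to_cam" (4x4, takes a point from world to camera coordinates). Camera axes: x right, y down, z forward; pixel columns grow to the right and rows downward; lengths in m; the calibration is good to about 2 mm. The wrist camera is an equidistant fisheye: a pixel r from the principal point sees the ray r / f radians off the axis. A picture is of the moment at which its call begins: read the wrist's pose just before it. camera_info takes no time and is no camera call; for the wrist camera it gives the pose at the moment of the call.
- env.hand_in(): hands the job in, once; it reports no verdict.
Trained networks look in the newest picture that a camera, given by its name, has taken for a name from the list of things; names that differ only in an ending like _2 or _b are one class to them, and where a whole thing is asked for, a point or a joint stands for the part that bears it (a point fixed in the world has none). Each returns a list of dicts, best first, with "conf" (0 to 1); they miss things now and then, are a little off and sometimes report something else, mostly with a low value. They report only what shows in the picture. A call takes as long as a camera call. They do not tell look-alikes from the thing itself.
- spotter.spot_in(camera, query): "extent" ([left, top, right, bottom] in pixels, round what is visible of it).
The state is a dict: "clock": time; "joint_pos": joint angles; "qvel": joint speeds; "tau": joint torques, N m; "tcp_pos": TCP position; "orientation": TCP orientation; "wrist_force": force on the tool from outside, world axes, zero at the start; "ft_torque": the same for the moment, N m; "finger_gap": finger opening in m.
Only numpy, scipy, OpenCV 4.12 (cv2) and the standard library are available. Lean on these libraries where they do the work, as an engineer would, in place of code of your own. Each camera call takes 0.05 s, during which the arm holds its last target. There are 200 camera calls.

## Working session

There is one attempt and no reset: what is moved stays moved. The work goes in short steps, Python scripts to look and compute and a tool call to move; the robot and the scene stay as the last step left them, time stands still between calls to the robot, and variables do not carry over. Pictures are saved under pics/ and viewed, about 8 in all and at most 12, crops included, and the job is handed in when it is done.

Besides the shell and the picture viewer there is one more tool, called after "Request:" by a JSON object that holds its "method" and its "body", one argument or row to a line. play_rows: Moves the arm, as the interface text tells. Its arguments: {"type":"object","properties":{"moves":{"type":"array"},"force":{"type":"number"}},"required":["moves"]}

```bash
ls; mkdir -p pics; python3 - <<'E'
from workcell import get_state, imaging, env, spotter
import cv2, numpy as np
s=get_state(); print({k:np.round(v,3) for k,v in s.items()})
ims=[]
for c in ["top","scene"]:
    im=imaging.read_camera(c); cv2.imwrite(f"pics/{c}0.png",im[:,:,::-1]); ims.append(im)
    i=imaging.camera_info(c); print(c,i["fx"],i["fy"],i["cx"],i["cy"],np.round(i["world_to_cam"],4).tolist())
    for q in ["work_plate","plate_vice","plate_nose","riser","riser_nose","claw_left","claw_right","steel_block","pliers_a","loupe"]:
        print(q,[(np.round(d["extent"]).tolist(),round(d["conf"],2)) for d in spotter.spot_in(c,q)][:3])
v=np.hstack(ims)
cv2.imwrite("pics/both.png",cv2.resize(v[:,:,::-1],(800,300)))
E
```

```text
pics
{'clock': np.float64(0.0), 'joint_pos': array([1.079, 0.314, 0.045, 1.304, 0.   , 1.431]), 'qvel': array([ 0.   ,  0.001,  0.001,  0.001, -0.   , -0.001]), 'tau': array([-1.0000e-03, -4.8062e+01,  2.9853e+01,  1.9000e-02, -0.0000e+00,
       -0.0000e+00]), 'tcp_pos': array([0.198, 0.539, 0.23 ]), 'orientation': array([-0.   ,  0.175,  0.985, -0.001]), 'wrist_force': array([ 0.593, -0.042,  0.429]), 'ft_torque': array([-0.007,  0.006, -0.   ]), 'finger_gap': np.float64(0.085)}
top 388.21359481976157 388.21359481976157 252.51682299352163 188.95977561128134 [[-0.0242, -0.9997, -0.0015, 0.2495], [-0.9944, 0.0242, -0.103, 0.4966], [0.103, -0.001, -0.9947, 1.2169], [0.0, 0.0, 0.0, 1.0]]
work_plate [([362.0, 188.0, 388.0, 220.0], 0.68)]
plate_vice [([365.0, 188.0, 386.0, 214.0], 0.62), ([209.0, 187.0, 240.0, 212.0], 0.59)]
plate_nose [([361.0, 190.0, 385.0, 220.0], 0.84)]
riser [([97.0, 176.0, 143.0, 214.0], 0.93), ([272.0, 185.0, 309.0, 222.0], 0.56), ([362.0, 188.0, 388.0, 216.0], 0.2)]
riser_nose [([102.0, 176.0, 142.0, 208.0], 0.75), ([271.0, 183.0, 311.0, 220.0], 0.55)]
claw_left 
[... 385 characters left out ...]
], [-0.4141, -0.5343, -0.7369, 0.3911], [0.4297, 0.5989, -0.6758, 1.1413], [0.0, 0.0, 0.0, 1.0]]
work_plate [([320.0, 285.0, 358.0, 315.0], 0.86)]
plate_vice [([319.0, 285.0, 362.0, 321.0], 0.87)]
plate_nose [([318.0, 282.0, 358.0, 320.0], 0.88)]
riser [([173.0, 111.0, 211.0, 151.0], 0.96), ([246.0, 201.0, 298.0, 253.0], 0.88)]
riser_nose [([173.0, 112.0, 207.0, 154.0], 0.87), ([247.0, 200.0, 300.0, 252.0], 0.75)]
claw_left []
claw_right [([221.0, 204.0, 248.0, 231.0], 0.56), ([279.0, 220.0, 287.0, 231.0], 0.39), ([344.0, 230.0, 351.0, 246.0], 0.17)]
steel_block [([221.0, 178.0, 248.0, 196.0], 0.91)]
pliers_a [([228.0, 203.0, 247.0, 228.0], 0.64)]
loupe [([339.0, 231.0, 355.0, 248.0], 0.74)]
```

```bash
python3 - <<'E'
import cv2, numpy as np
t=cv2.imread("pics/top0.png")[150:250,80:410]; s=cv2.imread("pics/scene0.png")[95:330,160:370]
t=cv2.resize(t,(792,240),interpolation=cv2.INTER_CUBIC)
s=cv2.resize(s,None,fx=1.5,fy=1.5,interpolation=cv2.INTER_CUBIC)
c=np.zeros((600,800,3),np.uint8); c[:240,:792]=t; h,w=s.shape[:2]; c[242:242+h,:w]=s
c[242:242+192,340:596]=cv2.resize(cv2.imread("pics/scene0.png"),(256,192))
cv2.imwrite("pics/v1.png",c)
E
```

```text
(no output)
```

View pics/v1.png

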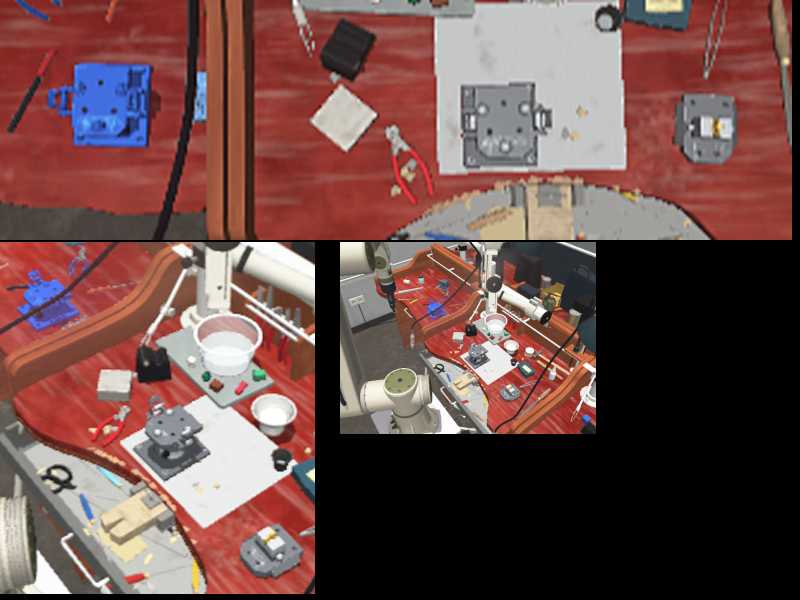

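The grey base is at top-view pixel (288,202) and the blue look-alike at (127,194). The task wants the grey one. The plate is at top (375,203) and scene (338,300), with its cut corners toward the image bottom (-x).

```bash
cat > h.py <<'E'
from workcell import get_state, imaging, env, spotter
import cv2, numpy as np
from scipy.spatial.transform import Rotation as R
def ray(info,uv,fish=False):
    T=info["world_to_cam"]; x=(uv[0]-info["cx"])/info["fx"]; y=(uv[1]-info["cy"])/info["fy"]
    if fish:
        r=np.hypot(x,y); d=np.array([x/r*np.sin(r),y/r*np.sin(r),np.cos(r)]) if r>1e-9 else np.array([0,0,1.])
    else: d=np.array([x,y,1.])
    Rm=T[:3,:3]; d=Rm.T@(d/np.linalg.norm(d)); return -Rm.T@T[:3,3], d
def proj(info,p,fish=False):
    q=info["world_to_cam"]@np.r_[p,1]; q=q[:3]
    if fish:
        r=np.hypot(q[0],q[1]); th=np.arctan2(r,q[2]); x,y=q[0]/r*th,q[1]/r*th
    else: x,y=q[:2]/q[2]
    return np.array([info["cx"]+info["fx"]*x,info["cy"]+info["fy"]*y])
def tri(rays):
    A=sum(np.eye(3)-np.outer(d,d) for o,d in rays); b=sum((np.eye(3)-np.outer(d,d))@o for o,d in rays)
    p=np.linalg.solve(A,b); return p,[np.linalg.norm(np.cross(p-o,d)) for o,d in rays]
def onz(r,z): o,d=r; return o+d*(z-o[2])/d[2]
def tool():
    s=get_state(); q=s["orientation"]; return s["tcp_pos"],R.from_quat(np.r_[q[1:],q[0]]).as_matrix()
def delta(target): # cm in tool axes from measured pose
    p,M=tool(); return np.round(M.T@(np.array(target)-p)*100,2)
E
python3 - <<'E'
from h import *
t=imaging.camera_info("top"); s=imaging.camera_info("scene"); w=imaging.camera_info("wrist")
print("plate",tri([ray(t,(375,203)),ray(s,(340,300))]), onz(ray(t,(375,203)),.03))
print("riser",tri([ray(t,(289,202)),ray(s,(271,226))]), onz(ray(t,(289,202)),.07))
p,M=tool(); T=w["world_to_cam"]; c=-T[:3,:3].T@T[:3,3]
print("cam in tool",M.T@(c-p),"axis in tool",M.T@T[2,:3],"x",M.T@T[0,:3], w["fx"],w["cx"],w["cy"]); print(M)
pl=onz(ray(t,(375,203)),.03)
print(delta([pl[0],pl[1],.25]))
E
```

```text
plate (array([ 0.44891289, -0.15446552,  0.01867954]), [np.float64(0.0005026527532789746), np.float64(0.0005026527532788931)]) [ 0.44781819 -0.15059276  0.03      ]
riser (array([0.4538722 , 0.12548386, 0.04560722]), [np.float64(0.0031462109032722044), np.float64(0.0031462109032721402)]) [0.45494388 0.12616358 0.07      ]
cam in tool [ 0.07129198 -0.00095679 -0.14225756] axis in tool [-2.81812066e-01  1.72135689e-06  9.59469624e-01] x [-3.52256808e-04  9.99999932e-01 -1.05257710e-04] 297.3186396354542 247.33735759328107 197.28894692586644
[[-9.38757777e-01  3.44577766e-01  1.58479342e-05]
 [ 3.44577766e-01  9.38757774e-01  6.50877167e-05]
 [ 7.55040856e-06  6.65624460e-05 -9.99999998e-01]]
[-47.23 -56.21  -1.87]
```

```bash
python3 - <<'E'
from h import *
print(delta([.455,.055,.25]), delta([.449,-.215,.25]))
p,M=tool(); print(np.degrees(np.arctan2(M[1,0],M[0,0])))
E
```

```text
[-40.82 -36.66  -1.87] [-49.56 -62.22  -1.87]
159.84397683693302
```

Request:
{"method": "play_rows", "body": {
  "moves": [
    {"claw":8.5,"delta_pos":[-5,-5,-2],"twist":10},
    {"claw":8.5,"delta_pos":[-9,-8.5,-2],"twist":20},
    {"claw":8.5,"delta_pos":[-13.5,-12,-2],"twist":30},
    {"claw":8.5,"delta_pos":[-18,-16,-2],"twist":40},
    {"claw":8.5,"delta_pos":[-22.5,-20,-2],"twist":50},
    {"claw":8.5,"delta_pos":[-27,-24,-2],"twist":60},
    {"claw":8.5,"delta_pos":[-31.5,-28,-2],"twist":70},
    {"claw":8.5,"delta_pos":[-36,-32,-2],"twist":70},
    {"claw":8.5,"delta_pos":[-40.8,-36.6,-2],"twist":70},
    {"claw":8.5,"delta_pos":[-40.8,-36.6,-2],"twist":70},
    {"claw":8.5,"delta_pos":[-40.8,-36.6,-2],"twist":70}
  ]
}}

```text
clock: 2.48
tcp_pos: [0.4548, 0.0555, 0.2512]
orientation: [-0.0, 0.709, 0.706, -0.0]
wrist_force: [-0.1, 1.0, -0.4]
finger_gap: 0.0854
```

```bash
python3 - <<'E'
from h import *
import pickle
i=imaging.camera_info("wrist"); im=imaging.read_camera("wrist"); cv2.imwrite("pics/wr1.png",im[:,:,::-1])
pickle.dump(i,open("wr1.pkl","wb"))
for q in ["riser","riser_nose","claw_left","claw_right"]:
    print(q,[(np.round(d["extent"]).tolist(),round(d["conf"],2)) for d in spotter.spot_in("wrist",q)][:3])
print(proj(i,[.455,.126,.07],True))
E
```

```text
riser [([205.0, 58.0, 296.0, 172.0], 0.8)]
riser_nose [([211.0, 56.0, 297.0, 171.0], 0.75)]
claw_left [([239.0, 58.0, 266.0, 80.0], 0.69)]
claw_right [([241.0, 155.0, 267.0, 173.0], 0.59)]
[247.34959219 112.57032846]
```

View pics/wr1.png

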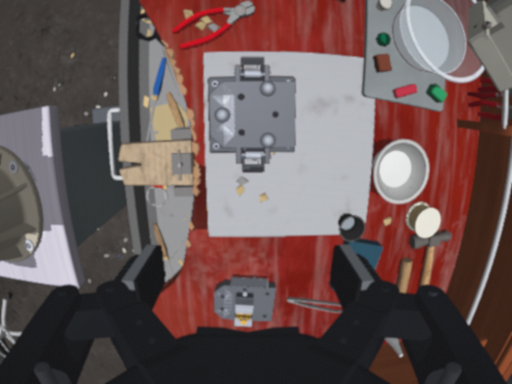

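Request:
{"method": "play_rows", "body": {
  "moves": [
    {"claw":8.5,"delta_pos":[-5.4,0,0],"twist":0},
    {"claw":8.5,"delta_pos":[-10.8,0,0],"twist":0},
    {"claw":8.5,"delta_pos":[-16.2,0,0],"twist":0},
    {"claw":8.5,"delta_pos":[-21.6,0,0],"twist":0},
    {"claw":8.5,"delta_pos":[-27,0,0],"twist":0},
    {"claw":8.5,"delta_pos":[-27,0,0],"twist":0}
  ]
}}

```text
clock: 3.48
tcp_pos: [0.4546, -0.2167, 0.251]
orientation: [0.0, 0.709, 0.705, -0.0]
wrist_force: [0.1, 0.7, -0.3]
finger_gap: 0.0852
```

```bash
python3 - <<'E'
from h import *
import pickle
i=imaging.camera_info("wrist"); im=imaging.read_camera("wrist"); cv2.imwrite("pics/wr2.png",im[:,:,::-1])
pickle.dump(i,open("wr2.pkl","wb"))
for q in ["work_plate","plate_vice","plate_nose"]:
    print(q,[(np.round(d["extent"]).tolist(),round(d["conf"],2)) for d in spotter.spot_in("wrist",q)][:3])
print(proj(i,[.449,-.154,.03],True))
E
```

```text
work_plate [([204.0, 87.0, 281.0, 151.0], 0.65)]
plate_vice [([203.0, 86.0, 280.0, 153.0], 0.91)]
plate_nose [([204.0, 90.0, 284.0, 150.0], 0.65)]
[242.35877498 118.82715358]
```

View pics/wr2.png

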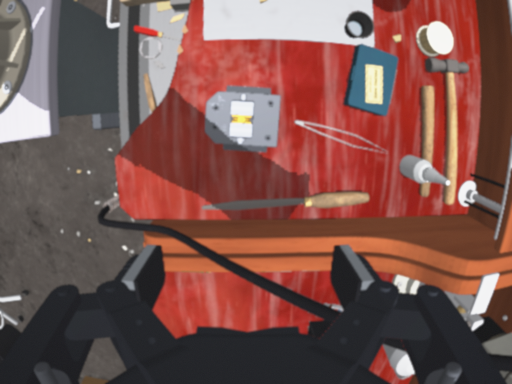

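wr1 shows the base head: single ball (nose) at about (222,114), two balls at about (268,88) and (268,141), and claws at (252,68) and (254,162). wr2 shows the plate with its nose to the left (-x) at (206,115) and the vice at (241,119). I'll rectify both to measure pose.

```bash
cat >> h.py <<'E'
def rect(im,info,c,z,half,s):
    n=int(2*half*s*1000); o=np.zeros((n,n,2),np.float32)
    for r in range(n):
        for k in range(n):
            o[r,k]=proj(info,[c[0]-half+(k+.5)/s/1000,c[1]+half-(r+.5)/s/1000,z],True)
    return cv2.remap(im,o[...,0],o[...,1],cv2.INTER_CUBIC)
E
python3 - <<'E'
from h import *
import pickle
a=rect(cv2.imread("pics/wr2.png"),pickle.load(open("wr2.pkl","rb")),(.449,-.154),.021,.065,3)
b=rect(cv2.imread("pics/wr1.png"),pickle.load(open("wr1.pkl","rb")),(.455,.126),.075,.065,3)
for im in (a,b):
    for m in range(0,130,10):
        cv2.line(im,(m*3,0),(m*3,6),(0,255,255),1); cv2.line(im,(0,m*3),(6,m*3),(0,255,255),1)
cv2.imwrite("pics/v4.png",np.hstack([a,b]))
E
```

```text
(no output)
```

View pics/v4.png

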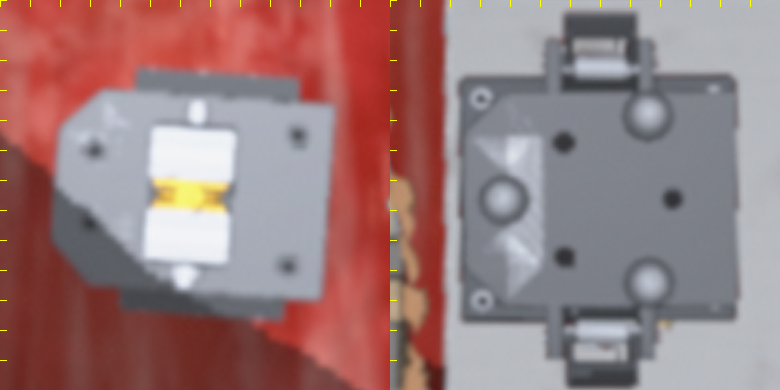

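Plate yaw is about -3.5°, with the vice centre at about (0.448, -0.153). The base ball centroid is at about (0.460, 0.1257), yaw about 0, balls at z≈0.078. Next I hover above the vice.

Request:
{"method": "play_rows", "body": {
  "moves": [
    {"claw":8.5,"delta_pos":[2.5,-0.3,5],"twist":1.5},
    {"claw":8.5,"delta_pos":[5,-0.6,10],"twist":3},
    {"claw":8.5,"delta_pos":[6.3,-0.7,15],"twist":3.5},
    {"claw":8.5,"delta_pos":[6.3,-0.7,15],"twist":3.5},
    {"claw":8.5,"delta_pos":[6.3,-0.7,15],"twist":3.5}
  ]
}}

```text
clock: 4.3
tcp_pos: [0.4489, -0.1514, 0.1032]
orientation: [0.001, 0.729, 0.685, 0.0]
wrist_force: [0.4, -0.9, 0.7]
finger_gap: 0.0855
```

```bash
python3 - <<'E'
from h import *
import pickle
i=imaging.camera_info("wrist"); p,M=tool(); im=imaging.read_camera("wrist"); cv2.imwrite("pics/wr3.png",im[:,:,::-1]); pickle.dump(i,open("wr3.pkl","wb"))
print(p,np.degrees(np.arctan2(M[1,0],M[0,0])), get_state()["clock"])
a=rect(im[:,:,::-1].copy(),i,(.448,-.153),.051,.065,3)
b=rect(im[:,:,::-1].copy(),i,(.448,-.153),.021,.065,3)
for q in (a,b):
    for m in range(0,130,10):
        cv2.line(q,(m*3,0),(m*3,6),(0,255,255),1); cv2.line(q,(0,m*3),(6,m*3),(0,255,255),1)
cv2.imwrite("pics/v5.png",np.hstack([a,b]))
E
```

```text
[ 0.44885545 -0.15140255  0.10318326] 86.44208807930983 4.35
```

View pics/v5.png

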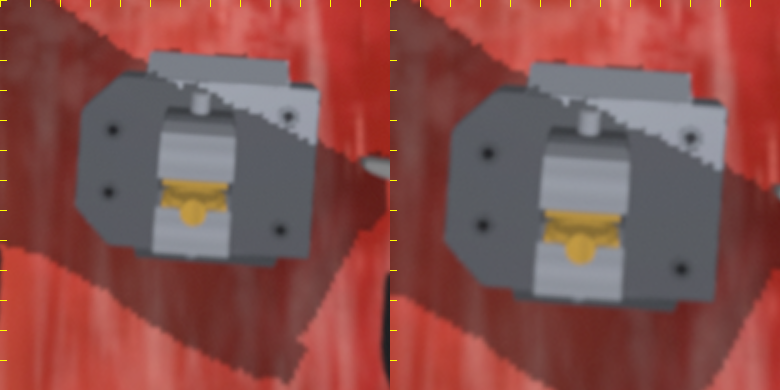

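Panel at z=51 mm: vice centre (195,195), which is (0.448, -0.153), width 26 mm, yaw about -4°. The tool is on target, so I descend and grip.

Request:
{"method": "play_rows", "body": {
  "moves": [
    {"claw":8.5,"delta_pos":[-0.15,-0.1,3],"twist":0.5},
    {"claw":8.5,"delta_pos":[-0.15,-0.1,6],"twist":0.5},
    {"claw":8.5,"delta_pos":[-0.15,-0.1,7.5],"twist":0.5},
    {"claw":8.5,"delta_pos":[-0.15,-0.1,7.5],"twist":0.5},
    {"claw":2.2,"delta_pos":[-0.15,-0.1,7.5],"twist":0.5},
    {"claw":2.2,"delta_pos":[-0.15,-0.1,7.5],"twist":0.5},
    {"claw":2.2,"delta_pos":[-0.15,-0.1,7.5],"twist":0.5},
    {"claw":2.2,"delta_pos":[-0.15,-0.1,7.5],"twist":0.5},
    {"claw":2.2,"delta_pos":[-0.15,-0.1,7.5],"twist":0.5},
    {"claw":2.2,"delta_pos":[-0.15,-0.1,7.5],"twist":0.5}
  ],
  "force": 60
}}

```text
clock: 5.6
tcp_pos: [0.4469, -0.1531, 0.027]
orientation: [0.001, 0.732, 0.681, 0.0]
wrist_force: [-0.8, -0.4, 6.5]
finger_gap: 0.0248
```

Request:
{"method": "play_rows", "body": {
  "moves": [
    {"claw":2.2,"delta_pos":[0,0,-1.5],"twist":0},
    {"claw":2.2,"delta_pos":[0,0,-5],"twist":0},
    {"claw":2.2,"delta_pos":[0,0,-9],"twist":0},
    {"claw":2.2,"delta_pos":[2,0,-13],"twist":-1},
    {"claw":2.2,"delta_pos":[6,-0.1,-16],"twist":-2},
    {"claw":2.2,"delta_pos":[11,-0.1,-16.3],"twist":-3},
    {"claw":2.2,"delta_pos":[16,-0.2,-16.3],"twist":-4.1},
    {"claw":2.2,"delta_pos":[19.5,-0.2,-16.3],"twist":-4.1},
    {"claw":2.2,"delta_pos":[20.8,-0.2,-16.3],"twist":-4.1},
    {"claw":2.2,"delta_pos":[20.8,-0.2,-16.3],"twist":-4.1},
    {"claw":2.2,"delta_pos":[20.8,-0.2,-16.3],"twist":-4.1}
  ]
}}

```text
clock: 6.98
tcp_pos: [0.4594, 0.054, 0.189]
orientation: [-0.0, 0.708, 0.706, -0.0]
wrist_force: [-0.3, -0.6, -2.5]
finger_gap: 0.0249
```

```bash
python3 - <<'E'
from h import *
import pickle
i=imaging.camera_info("wrist"); p,M=tool(); im=imaging.read_camera("wrist"); cv2.imwrite("pics/wr4.png",im[:,:,::-1]); pickle.dump(i,open("wr4.pkl","wb"))
s=get_state(); print(p,np.degrees(np.arctan2(M[1,0],M[0,0])), s["clock"],s["wrist_force"],s["finger_gap"])
a=rect(im[:,:,::-1].copy(),i,(.460,.126),.078,.065,3)
for m in range(0,130,10):
    cv2.line(a,(m*3,0),(m*3,6),(0,255,255),1); cv2.line(a,(0,m*3),(6,m*3),(0,255,255),1)
cv2.imwrite("pics/v6.png",np.hstack([a,cv2.resize(im[:,:,::-1],(400,300))[:,:][:390]] if False else [a,cv2.copyMakeBorder(cv2.resize(im[:,:,::-1],(400,300)),0,90,0,0,cv2.BORDER_CONSTANT)]))
E
```

```text
[0.45935202 0.05397503 0.18900792] 89.88746302561425 7.025 [-0.16047755  0.75194284 -2.6028132 ] 0.024588143554592278
```

View pics/v6.png

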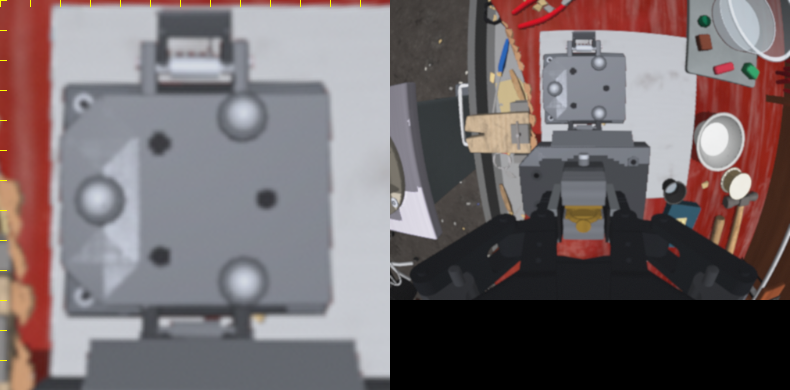

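Balls in the rectified view: (99,200), (242,117), (242,281), giving centre (0.4598, 0.1246) and z≈0.076. I'll refine this with circle detection and check the held plate by overlaying its model.

```bash
python3 - <<'E'
from h import *
import pickle
from scipy.optimize import least_squares
obs=[]
g0=np.array([[.428,.1252],[.476,.153],[.476,.0975]])
for n in ("wr1","wr4"):
    i=pickle.load(open(n+".pkl","rb")); im=cv2.imread(f"pics/{n}.png")
    a=rect(im,i,(.46,.125),.077,.045,8); g=cv2.GaussianBlur(cv2.cvtColor(a,cv2.COLOR_BGR2GRAY),(0,0),3)
    h=cv2.HoughCircles(g,cv2.HOUGH_GRADIENT_ALT,1.5,200,param1=60,param2=.5,minRadius=38,maxRadius=70)
    c=[] if h is None else h[0]
    for k in range(3):
        m=[(x,y,r) for x,y,r in c if np.hypot(.415+x/8000-g0[k,0],.17-y/8000-g0[k,1])<.004]
        if m: x,y,r=m[0]; P=[.415+x/8000,.17-y/8000,.077]; print(n,k,np.round(P,4),round(float(r)/8,2)); obs.append((i,k,proj(i,P,True)))
def f(v):
    x,y,z,t=v; o=[]
    for i,k,uv in obs:
        an=np.array([np.pi,np.pi/3,-np.pi/3])[k]+t
        o+=list(proj(i,[x+.032*np.cos(an),y+.032*np.sin(an),z],True)-uv)
    return o
if len(obs)>2:
    r=least_squares(f,[.46,.125,.077,0]); print(r.x, np.degrees(r.x[3]),np.round(r.fun,2))
# overlay of held plate
i=pickle.load(open("wr4.pkl","rb")); im=cv2.imread("pics/wr4.png")
o=np.array([.45935,.05398,.162]); S=3
im=cv2.resize(im,None,fx=S,fy=S,interpolation=cv2.INTER_CUBIC)
def pl(pts):
    q=np.array([S*(proj(i,o+np.array(p)/1000,True)+.5) for p in pts]).astype(int); cv2.polylines(im,[q],True,(0,255,0),1)
pl([(13,23,51),(13,-23,51),(-13,-23,51),(-13,23,51)])
pl([(46,33,21),(46,-33,21),(-30,-33,21),(-46,-17,21),(-46,17,21),(-30,33,21)])
cv2.imwrite("pics/v7.png",im[420:960,430:1080])
E
```

```text
wr1 0 [0.4277 0.1248 0.077 ] 5.31
wr1 2 [0.4765 0.0971 0.077 ] 5.62
```

View pics/v7.png

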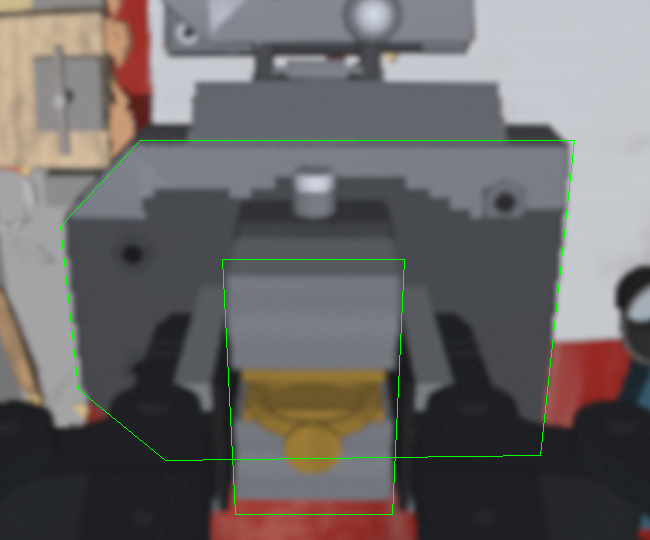

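The overlay matches the held plate within about 0.5 mm, with no visible yaw error. The first view's circles agree on (0.460, 0.125). I move over the base and start down.

Request:
{"method": "play_rows", "body": {
  "moves": [
    {"claw":2.2,"delta_pos":[3,0.03,0],"twist":0},
    {"claw":2.2,"delta_pos":[6,0.06,0],"twist":0},
    {"claw":2.2,"delta_pos":[7.1,0.07,0],"twist":0},
    {"claw":2.2,"delta_pos":[7.1,0.07,1],"twist":0},
    {"claw":2.2,"delta_pos":[7.1,0.07,2.5],"twist":0},
    {"claw":2.2,"delta_pos":[7.1,0.07,4],"twist":0},
    {"claw":2.2,"delta_pos":[7.1,0.07,5],"twist":0},
    {"claw":2.2,"delta_pos":[7.1,0.07,5.5],"twist":0},
    {"claw":2.2,"delta_pos":[7.1,0.07,5.5],"twist":0},
    {"claw":2.2,"delta_pos":[7.1,0.07,5.5],"twist":0}
  ]
}}

```text
clock: 8.28
tcp_pos: [0.4607, 0.1259, 0.1347]
orientation: [0.0, 0.707, 0.707, 0.0]
wrist_force: [-0.6, 0.7, -3.0]
finger_gap: 0.0249
```

Request:
{"method": "play_rows", "body": {
  "moves": [
    {"claw":2.2,"delta_pos":[-0.08,-0.06,0.2],"twist":0},
    {"claw":2.2,"delta_pos":[-0.08,-0.06,0.4],"twist":0},
    {"claw":2.2,"delta_pos":[-0.08,-0.06,0.6],"twist":0},
    {"claw":2.2,"delta_pos":[-0.08,-0.06,0.8],"twist":0},
    {"claw":2.2,"delta_pos":[-0.08,-0.06,1.0],"twist":0},
    {"claw":2.2,"delta_pos":[-0.08,-0.06,1.2],"twist":0},
    {"claw":2.2,"delta_pos":[-0.08,-0.06,1.3],"twist":0},
    {"claw":2.2,"delta_pos":[-0.08,-0.06,1.3],"twist":0}
  ]
}}

```text
clock: 9.28
tcp_pos: [0.4596, 0.125, 0.1212]
orientation: [-0.0, 0.707, 0.707, -0.0]
wrist_force: [0.7, 0.5, -2.5]
finger_gap: 0.025
```

Request:
{"method": "play_rows", "body": {
  "moves": [
    {"claw":2.2,"delta_pos":[0,0,0.1],"twist":0},
    {"claw":2.2,"delta_pos":[0,0,0.2],"twist":0},
    {"claw":2.2,"delta_pos":[0,0,0.3],"twist":0},
    {"claw":2.2,"delta_pos":[0,0,0.3],"twist":0}
  ]
}}

```text
clock: 9.78
tcp_pos: [0.4596, 0.125, 0.1182]
orientation: [-0.0, 0.707, 0.707, -0.0]
wrist_force: [0.3, 0.3, -2.4]
finger_gap: 0.0251
```

Request:
{"method": "play_rows", "body": {
  "moves": [
    {"claw":2.2,"delta_pos":[0,0,0.1],"twist":0},
    {"claw":2.2,"delta_pos":[0,0,0.2],"twist":0},
    {"claw":2.2,"delta_pos":[0,0,0.2],"twist":0}
  ]
}}

```text
clock: 10.15
tcp_pos: [0.4597, 0.125, 0.1162]
orientation: [-0.0, 0.707, 0.707, 0.0]
wrist_force: [-0.2, -0.7, -2.6]
finger_gap: 0.025
```

Request:
{"method": "play_rows", "body": {
  "moves": [
    {"claw":2.2,"delta_pos":[0,0,0.1],"twist":0},
    {"claw":2.2,"delta_pos":[0,0,0.2],"twist":0},
    {"claw":2.2,"delta_pos":[0,0,0.2],"twist":0}
  ]
}}

```text
clock: 10.52
tcp_pos: [0.4598, 0.1251, 0.1154]
orientation: [0.0, 0.707, 0.707, 0.0]
wrist_force: [-2.5, -0.6, 7.0]
finger_gap: 0.0249
```

Request:
{"method": "play_rows", "body": {
  "moves": [
    {"claw":2.2,"delta_pos":[0,0,0.1],"twist":0},
    {"claw":2.2,"delta_pos":[0,0,0.1],"twist":0}
  ]
}}

```text
clock: 10.78
tcp_pos: [0.4598, 0.1252, 0.1145]
orientation: [0.0, 0.707, 0.707, 0.001]
wrist_force: [-3.3, -0.8, 8.0]
finger_gap: 0.0247
```

Request:
{"method": "play_rows", "body": {
  "moves": [
    {"claw":2.2,"delta_pos":[0,0,0.1],"twist":0},
    {"claw":2.2,"delta_pos":[0,0,0.1],"twist":0}
  ]
}}

```text
clock: 11.02
tcp_pos: [0.4598, 0.1252, 0.1136]
orientation: [0.0, 0.707, 0.707, 0.001]
wrist_force: [-3.9, -0.2, 7.4]
finger_gap: 0.0248
```

Claw contact began at TCP z≈0.116, so the seat should be near 0.106. I continue in small steps.

Request:
{"method": "play_rows", "body": {
  "moves": [
    {"claw":2.2,"delta_pos":[0,0,0.1],"twist":0},
    {"claw":2.2,"delta_pos":[0,0,0.2],"twist":0},
    {"claw":2.2,"delta_pos":[0,0,0.2],"twist":0}
  ]
}}

```text
clock: 11.4
tcp_pos: [0.4598, 0.1252, 0.1116]
orientation: [0.0, 0.707, 0.707, 0.001]
wrist_force: [-3.0, -0.6, 7.6]
finger_gap: 0.0247
```

Request:
{"method": "play_rows", "body": {
  "moves": [
    {"claw":2.2,"delta_pos":[0,0,0.1],"twist":0},
    {"claw":2.2,"delta_pos":[0,0,0.1],"twist":0}
  ]
}}

```text
clock: 11.65
tcp_pos: [0.4597, 0.1251, 0.1094]
orientation: [0.0, 0.707, 0.707, 0.0]
wrist_force: [0.4, 0.5, -2.4]
finger_gap: 0.0248
```

Request:
{"method": "play_rows", "body": {
  "moves": [
    {"claw":2.2,"delta_pos":[0,0,0.1],"twist":0},
    {"claw":2.2,"delta_pos":[0,0,0.1],"twist":0}
  ]
}}

```text
clock: 11.9
tcp_pos: [0.4596, 0.1249, 0.1074]
orientation: [-0.0, 0.707, 0.707, -0.0]
wrist_force: [2.1, -0.2, -10.3]
finger_gap: 0.0248
```

Request:
{"method": "play_rows", "body": {
  "moves": [
    {"claw":2.2,"delta_pos":[0,0,0.05],"twist":0},
    {"claw":2.2,"delta_pos":[0,0,0.05],"twist":0}
  ]
}}

```text
clock: 12.15
tcp_pos: [0.4596, 0.125, 0.1072]
orientation: [-0.0, 0.707, 0.707, -0.0]
wrist_force: [2.3, 1.0, -12.0]
finger_gap: 0.0243
```

Request:
{"method": "play_rows", "body": {
  "moves": [
    {"claw":2.2,"delta_pos":[0,0,0.03],"twist":0},
    {"claw":2.2,"delta_pos":[0,0,0.05],"twist":0},
    {"claw":2.2,"delta_pos":[0,0,0.05],"twist":0}
  ]
}}

```text
clock: 12.52
tcp_pos: [0.4596, 0.125, 0.1072]
orientation: [0.0, 0.707, 0.707, -0.0]
wrist_force: [3.4, 0.7, -12.2]
finger_gap: 0.0248
```

Request:
{"method": "play_rows", "body": {
  "moves": [
    {"claw":2.2,"delta_pos":[0,0,0.03],"twist":0},
    {"claw":2.2,"delta_pos":[0,0,0.05],"twist":0},
    {"claw":2.2,"delta_pos":[0,0,0.05],"twist":0}
  ]
}}

```text
clock: 12.9
tcp_pos: [0.4597, 0.125, 0.107]
orientation: [0.0, 0.707, 0.707, 0.0]
wrist_force: [2.4, -0.7, -7.6]
finger_gap: 0.0249
```

Request:
{"method": "play_rows", "body": {
  "moves": [
    {"claw":2.2,"delta_pos":[0,0,0.05],"twist":0},
    {"claw":2.2,"delta_pos":[0,0,0.1],"twist":0},
    {"claw":2.2,"delta_pos":[0,0,0.1],"twist":0}
  ]
}}

```text
clock: 13.28
tcp_pos: [0.4598, 0.125, 0.1065]
orientation: [0.0, 0.707, 0.707, 0.0]
wrist_force: [-2.0, -1.5, 2.5]
finger_gap: 0.0248
```

Request:
{"method": "play_rows", "body": {
  "moves": [
    {"claw":2.2,"delta_pos":[0,0,0.05],"twist":0},
    {"claw":2.2,"delta_pos":[0,0,0.05],"twist":0},
    {"claw":2.2,"delta_pos":[0,0,0.05],"twist":0}
  ]
}}

```text
clock: 13.65
tcp_pos: [0.4598, 0.1251, 0.1064]
orientation: [0.0, 0.707, 0.707, 0.0]
wrist_force: [-2.7, -0.5, 8.2]
finger_gap: 0.0249
```

Force now rises steeply, 5.7 N over 0.1 mm, which means firm contact at z≈0.1065. I unload slightly, open, and rise.

Request:
{"method": "play_rows", "body": {
  "moves": [
    {"claw":2.2,"delta_pos":[0,0,-0.06],"twist":0},
    {"claw":2.2,"delta_pos":[0,0,-0.06],"twist":0},
    {"claw":3.5,"delta_pos":[0,0,-0.06],"twist":0},
    {"claw":5,"delta_pos":[0,0,-0.06],"twist":0},
    {"claw":6,"delta_pos":[0,0,-0.06],"twist":0},
    {"claw":7,"delta_pos":[0,0,-0.06],"twist":0},
    {"claw":7,"delta_pos":[0,0,-0.06],"twist":0},
    {"claw":7,"delta_pos":[0,0,-0.06],"twist":0}
  ]
}}

```text
clock: 14.65
tcp_pos: [0.4597, 0.125, 0.1059]
orientation: [-0.0, 0.707, 0.707, 0.0]
wrist_force: [-0.6, 0.3, -0.7]
finger_gap: 0.0702
```

Request:
{"method": "play_rows", "body": {
  "moves": [
    {"claw":7,"delta_pos":[0,0,-1],"twist":0},
    {"claw":7,"delta_pos":[0,0,-3],"twist":0},
    {"claw":8,"delta_pos":[0,0,-7],"twist":0},
    {"claw":8,"delta_pos":[-3,0,-11],"twist":0},
    {"claw":8,"delta_pos":[-7,0,-12],"twist":0},
    {"claw":8,"delta_pos":[-7,0,-12],"twist":0},
    {"claw":8,"delta_pos":[-7,0,-12],"twist":0}
  ]
}}

```text
clock: 15.52
tcp_pos: [0.4594, 0.0552, 0.226]
orientation: [-0.0, 0.708, 0.707, 0.0]
wrist_force: [-0.5, 0.3, -0.1]
finger_gap: 0.0797
```

```bash
python3 - <<'E'
from h import *
i=imaging.camera_info("wrist"); im=imaging.read_camera("wrist")[:,:,::-1].copy()
s=imaging.read_camera("scene")[:,:,::-1]; t=imaging.read_camera("top")[:,:,::-1]
S=3; o=np.array([.4599,.125,.0795])
im=cv2.resize(im,None,fx=S,fy=S,interpolation=cv2.INTER_CUBIC)
def pl(pts):
    q=np.array([S*(proj(i,o+np.array(p)/1000,True)+.5) for p in pts]).astype(int); cv2.polylines(im,[q],True,(0,255,0),1)
pl([(46,33,21),(46,-33,21),(-30,-33,21),(-46,-17,21),(-46,17,21),(-30,33,21)])
c=(S*proj(i,o+[0,0,.02],True)).astype(int)
a=im[max(0,c[1]-230):c[1]+230,c[0]-200:c[0]+200]; a=cv2.copyMakeBorder(a,0,600-a.shape[0],0,0,cv2.BORDER_CONSTANT)
b=cv2.resize(s[180:270,215:315],(400,360),interpolation=cv2.INTER_CUBIC)
d=cv2.resize(t[160:250,200:350],(400,240),interpolation=cv2.INTER_CUBIC)
cv2.imwrite("pics/v8.png",np.hstack([a,np.vstack([b,d])])); print(get_state()["wrist_force"],get_state()["clock"])
E
```

```text
[ 0.0535032  -0.11757191 -0.1013441 ] 15.675
```

View pics/v8.png

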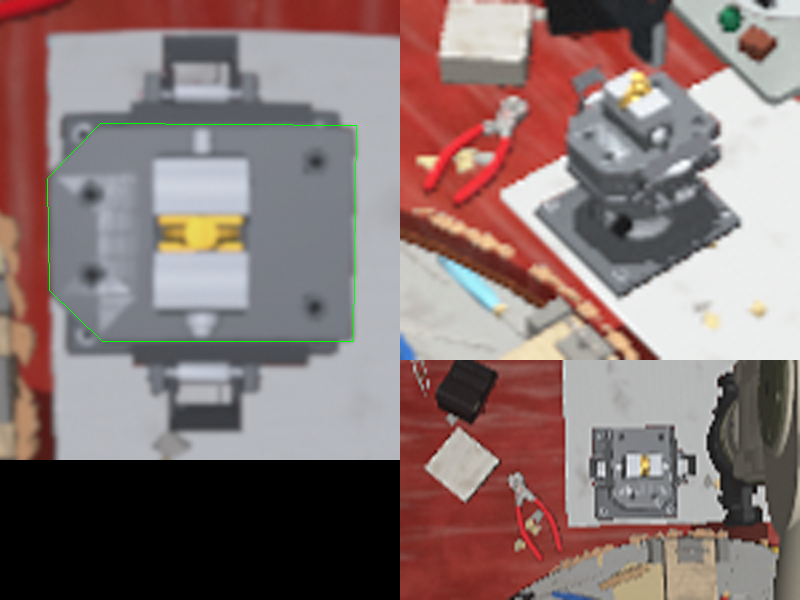

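The seated plate matches the expected outline within about 0.5 mm. The two rollers are symmetric, 139 px above and 140 px below the axis, and the pliers and block are unmoved. Handing in.

```bash
python3 -c "
from workcell import env; print(env.hand_in())"
```

```text
the job is handed in; nothing more can be done
None
```

I seated the work plate on the grey base, nose to nose, released it and handed the job in at about 15.7 s of the 40 s allowed. No verdict came back, so success rests on the checks below.

- **Pick-up:** I gripped the plate by its vice at 60 N. The blue look-alike was left alone.
- **Seating by feel:** The claws resisted with about 10 N from roughly 9.5 mm above the seat. They snapped over, then pulled down with about 9 N.
- **Pressing home:** Firm contact came at TCP z ≈ 0.1065 m. That puts the head's top about 76 mm above the foot, as the cameras had estimated (74–76 mm). The highest wrist force I read while seating was 8 N, about 11 N of push once the plate's weight is added.
- **Last checks:** After release, the plate's outline matched the expected level, seated pose within about 0.5 mm. Both claw rollers stood symmetrically, and the wrist force was about zero. The steel block and pliers looked unmoved; the loupe was not in that last view, but the arm did not go near it.
- **What failed or disagreed:** Automatic circle detection found only two of the six ball views. I read the ball positions by eye from two views, which agreed to about 1 mm in y and 2.5 mm in z. The claw angles were not measured directly.

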